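# Index the drying turntable to its next lock notch

## Task

Move the drying turntable on to its next stop: pull its centre knob straight up to unlock it, turn knob and turntable clockwise (seen from above) until the next lock notch, which is hidden and has to be felt for, then push the knob fully down so that the turntable is locked there, and let go. Keep the two coated blocks standing on the turntable, and leave the bowl and the spatula alone.

Things in the scene. Friction and masses are not known exactly. Their poses are not given: they have to be found in the camera images.
- knob_grip (a point): Middle of the black bar grip of the lock knob, on the turntable's vertical axis, 14 mm below the grip's top; the grip is a level bar 90 mm long (along this point's x), 20 mm thick (y), 34 mm tall, its underside 134 mm above the table when the knob is down, on a 26 mm steel stem. It rises and turns with the knob. z is up.
- lock_knob (a joint): Pull-out height of the knob in m: 0 fully down (home), 0.035 at its upper stop. It slides stiffly (5 N friction, 2 N weight) and stays where left. Down, a hidden pin locks the turntable; above 16 mm it is free (pull to 22 or more). Away from a notch the pin lands on a hidden level ledge and the knob stops at 16 mm; over a notch it goes down to 0.
- turntable (a joint): Turn of turntable and knob (always together) in rad, growing clockwise seen from above; 0 at the start, locked (0.05 rad of play). End stops at -0.2 and 1.7. The next notch was set for this batch: it lies somewhere from 0.87 to 1.36, unseen. The pin's foot is round: within 0.1 rad of the notch's middle the knob dips a few mm, within 0.04 it goes home. It takes about 0.2 N m.
- turntable_top (a point): Centre of the upper face of the round steel turntable, 290 mm across and 8 mm thick, 60 mm above the table; z is up.
- block_a_center (a point): Centre of a pale marbled block 55 x 40 x 52 mm (x, y, z) that stands loose on the turntable, about 100 mm from its axis; its top is 112 mm above the table.
- block_b_center (a point): Centre of the other block on the turntable, the same size.
- bowl: Empty steel bowl, 170 mm across, 75 mm high, on the table beside the turntable, to the robot's left (+y) of it; origin at the centre of its underside. Leave alone.
- spatula: Spatula, 200 mm long along its x axis, lying on the table on the turntable's other side (-y); origin at its middle, on the table. Leave alone.
Mind the look-alikes: they are no part of the job. What is shaped like the part that bears block_a_center but orange is not meant.

How it is judged:
By the outcome, as a careful person would: the job done as asked, in the order asked, and still so for the second after the job is handed in, with the robot touching nothing.
It also fails if it takes over 58 s, if anything falls off the work surface, if the arm or the gripper's body presses on something with over 40 N, if the wrist force passes 120 N, or if a joint passes its speed limit or range.

## Robot

A 7-joint arm with a two-finger parallel gripper is mounted at the origin on the work surface. World frame = base frame: x ahead of the robot, y to its left, z up, the work surface at z = 0. Lengths are in m, angles in rad, forces in N, time in s.
With the tool pointing down it reaches from about 0.35 to 0.9 m from the base axis. Payload 8.1 kg.
Tool frame: the origin (TCP) lies at the very end of the fingers, on their centre line; the grasp point (between the pads) lies grip_point_offset behind it (grip_point_offset is the distance from the TCP to the grasp point, in m); z points along the fingers, y is the direction in which the jaws open and shut (so a half turn about z gives the same grasp; the last joint's range is limited). The gripper opens to 92 mm and grips with 3 to 60 N. Pads are 19 mm wide; open, the fingers measure 130 mm over their backs; the gripper's body (75 mm by 190 mm) begins 47 mm behind the grasp point.
Start: joints at [1.211, 0.434, 0.025, 1.573, -0.012, 1.134, -0.075], TCP at [0.159, -0.605, 0.188] pointing down, gripper open.
Joint ranges: [-2.62, 2.62], [-0.44, 2.09], [-1.27, 1.32], [0.08, 2.57], [-1.32, 4.46], [0.12, 2], [-2.74, 2.74]. Speed limits (rad/s): [2.22, 2.22, 3.01, 3.01, 3.14, 3.14, 3.14].

## Interface

Orientations are given as a rotation vector (axis times angle).
In Python, from cell import * gives the robot as it stands.
- The arm moves only by the tool drive_tool, never from a script. Its argument "increments" is a list of rows, each an object of numbers: "grip": the gripper's target within -1 to 1 (shut at 1, half-way at 0, fully open at -1); "tx", "ty", "tz": the shift along the world's x, y, z normalised to -1 to 1, where 1 is 400 mm; "turn": the turn about the world's z normalised to -1 to 1, where 1 is 60 degrees. In form: [{"grip": .., "tx": .., "ty": .., "tz": .., "turn": ..}, ...]. A call has 1 to 20 rows; each row is the pose to reach, as a shift and turn from the pose measured when the call began; what a row does not reach only later rows make up. A row lasts 1/10 s, in which the tool goes at most 50 mm and 8.59 degrees, less where a joint would pass 70% of its speed; a pose out of reach is approached as far as the arm can. A call with a number of a shift or a turn outside -1 to 1 is refused whole. A call with a gripper value outside its range is refused whole. The fingers move at their own pace and stop on an object; "newtons" is the grip in N (left out, the last holds). Time passes only in rows, so rows that repeat a pose let the fingers close. It gives the time, the measured TCP pose, the force and the opening at its end, in the units of the state.
- observe(): the state, without advancing time (a new reading comes with each control period).
- get_image(name): name is "side" or "top"; returns the picture (480x640x3 uint8, red, green, blue); there is no depth.
- camera_info(name): a dict with "fx", "fy", "cx", "cy" (pixels), "eye" and "rotation" of the camera in the world. Camera axes: x right, y down, z forward; pixel columns grow to the right and rows downward; lengths in m; the calibration is good to about 2 mm. A picture is of the moment at which its call begins. camera_info takes no time and is no camera call.
- sign_off(): hands the job in, once; it reports no verdict.
The state is a dict: "clock": time; "joints": joint angles; "dq": joint speeds; "joint_efforts": joint torques, N m; "position": TCP position; "ee_rot": TCP orientation; "force": force on the tool from outside, world axes, zero at the start; "ft_torque": the same for the moment, N m; "width": opening from 0.0 (shut) to 1.0 (fully open).
Only numpy, scipy, OpenCV 4.12 (cv2) and the standard library are available. Lean on these libraries where they do the work, as an engineer would, in place of code of your own. Each camera call takes 0.05 s, during which the arm holds its last target. There are 200 camera calls.

## Working session

There is one attempt and no reset: what is moved stays moved. The work goes in short steps, Python scripts to look and compute and a tool call to move; the robot and the scene stay as the last step left them, time stands still between calls to the robot, and variables do not carry over. Pictures are saved under pics/ and viewed, about 8 in all and at most 12, crops included, and the job is handed in when it is done.

Besides the shell and the picture viewer there is one more tool, called after ">>>" by a JSON object that holds its "api" and its "payload", one argument or row to a line. drive_tool: Moves the arm, as the interface text tells. Its arguments: {"type":"object","properties":{"increments":{"type":"array","items":{"type":"object","properties":{"grip":{"type":"number"},"tx":{"type":"number"},"ty":{"type":"number"},"tz":{"type":"number"},"turn":{"type":"number"}}}},"newtons":{"type":"number"}},"required":["increments"]}

```bash
mkdir -p pics; python3 - <<'E'
from cell import *
import cv2
for n in("side","top"):
    cv2.imwrite(f"pics/{n}0.png",get_image(n)[:,:,::-1]); c=camera_info(n); print(n,c)
s=observe(); print(s)
try: print(grip_point_offset)
except Exception as e: print(e)
E
ls
```

```text
side {'fx': 515.6060637289448, 'fy': 515.6060637289448, 'cx': 318.6531343549396, 'cy': 235.4475644093775, 'eye': array([ 0.58939647, -0.91237958,  0.71313175]), 'rotation': array([-2.10895140e+00,  1.14636194e-03, -3.52646463e-02])}
top {'fx': 436.93025524225675, 'fy': 436.93025524225675, 'cx': 318.76068199835214, 'cy': 233.66073281388807, 'eye': array([0.51661295, 0.0404985 , 0.97443078]), 'rotation': array([-2.12628792,  2.19007476, -0.10484272])}
{'clock': 0.1, 'joints': array([ 1.21136476,  0.43511557,  0.02495014,  1.57398942, -0.01160317,
        1.13400669, -0.07511732]), 'dq': array([ 0.00086259, -0.00289916,  0.00118408, -0.0011786 , -0.00039726,
        0.00143084, -0.00151179]), 'joint_efforts': array([ 2.35128144e-03, -6.69133544e+01,  9.87526216e-01, -3.15151334e+01,
       -6.05909689e-02,  3.73935560e-02,  6.56231532e-05]), 'position': array([ 0.15859145, -0.6040206 ,  0.18685311]), 'ee_rot': array([-3.11440528e+00, -4.02046329e-01,  4.49834719e-04]), 'force': array([ 0.30125525, -0.21608401,  0.64453653]), 'ft_torque': array([-0.03765966, -0.05514133, -0.01112764]), 'width': 0.997647975558147}
0.0188
pics
```

View pics/side0.png

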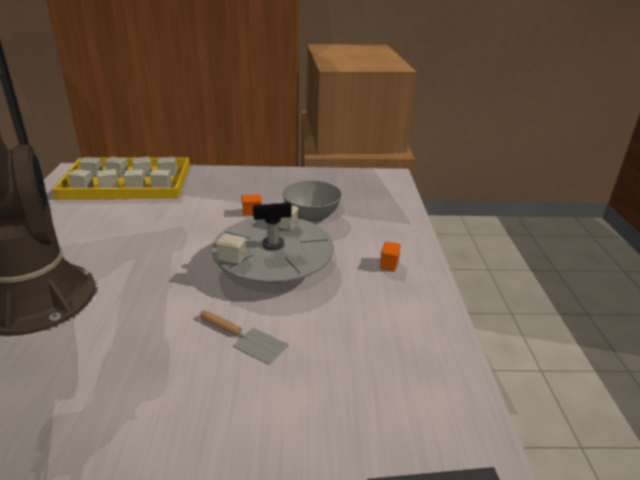

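View pics/top0.png

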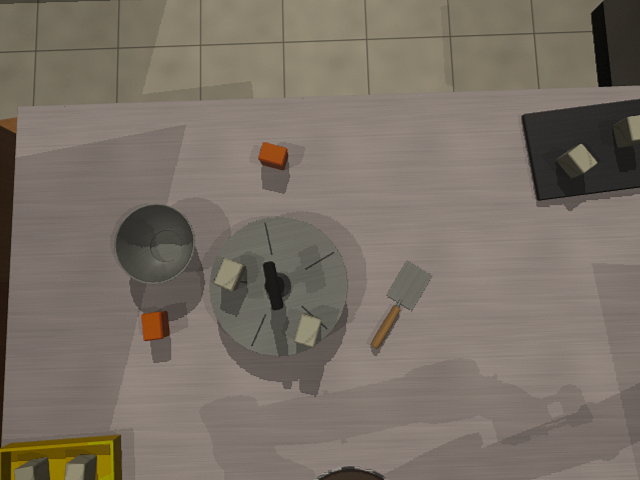

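The side view shows the turntable at about (272,248), the black grip at (272,211), blocks at (231,248) and (288,218), the bowl at (312,200) and the spatula at (245,335). The top view has the grip bar from (269,263) to (278,308), pale blocks on the table at (229,274) and (308,330), the bowl at (155,243) and the spatula at (400,305).

Look-alikes: orange blocks at top (273,155) and (153,325), pale blocks in the yellow tray (30,470) and on the black tray (577,160), and the dark trays and shadows, which could pass for the black bar. I choose the black bar in the middle of the round turntable.

```bash
cat > h.py <<'E'
from cell import *
import cv2, numpy as np
from scipy.spatial.transform import Rotation as R
def ray(n,uv):
    c=camera_info(n); d=np.array([(uv[0]-c['cx'])/c['fx'],(uv[1]-c['cy'])/c['fy'],1])
    return np.array(c['eye']),R.from_rotvec(c['rotation']).apply(d)
def onz(n,uv,z):
    e,d=ray(n,uv); return e+d*(z-e[2])/d[2]
def proj(n,p):
    c=camera_info(n); q=R.from_rotvec(c['rotation']).inv().apply(np.array(p)-c['eye'])
    return np.array([c['fx']*q[0]/q[2]+c['cx'],c['fy']*q[1]/q[2]+c['cy']])
def blob(m,roi):
    x0,y0,x1,y1=roi; k=np.zeros(m.shape,np.uint8); k[y0:y1,x0:x1]=m[y0:y1,x0:x1]
    cs,_=cv2.findContours(k,cv2.RETR_EXTERNAL,cv2.CHAIN_APPROX_NONE)
    return max(cs,key=cv2.contourArea)
def tri(a,b):
    (e1,d1),(e2,d2)=ray("top",a),ray("side",b)
    s=np.linalg.lstsq(np.c_[d1,-d2],e2-e1,rcond=None)[0]
    p,q=e1+d1*s[0],e2+d2*s[1]; return (p+q)/2,np.linalg.norm(p-q)
E
python3 - <<'E'
from h import *
t=get_image("top"); s=get_image("side")
mx=t.max(2)
k=((mx<45)*255).astype(np.uint8)
c=blob(k,(240,240,310,325)); r=cv2.minAreaRect(c); print("bar top",r,cv2.contourArea(c))
bx=cv2.boxPoints(r); print([onz("top",p,.168).round(3) for p in bx])
ks=((s.max(2)<45)*255).astype(np.uint8); c2=blob(ks,(240,195,300,225)); r2=cv2.minAreaRect(c2); print("bar side",r2)
print("tri",tri(r[0],r2[0]))
hsv=cv2.cvtColor(t,cv2.COLOR_RGB2HSV)
pale=((t.min(2)>125)*255).astype(np.uint8)
for roi in((205,250,250,295),(290,310,330,350)):
    r=cv2.minAreaRect(blob(pale,roi)); print("block",r,onz("top",r[0],.112).round(3))
# disc: edges guess
for uv in((210,285),(348,285),(279,217),(279,356)): print(uv,onz("top",uv,.06).round(3))
a=cv2.resize(t[195:375,120:440],None,fx=2.5,fy=2.5,interpolation=cv2.INTER_CUBIC); b=cv2.resize(s[180:300,190:350],(400,300),interpolation=cv2.INTER_CUBIC)
out=np.zeros((600,800,3),np.uint8); out[:450]=a; 
cv2.imwrite("pics/crop1.png",out[:450,:,::-1])
E
```

```text
bar top ((276.416015625, 284.7879943847656), (48.209632873535156, 23.61288070678711), 79.69515228271484) 618.5
[array([0.554, 0.159, 0.168]), array([0.561, 0.116, 0.168]), array([0.474, 0.102, 0.168]), array([0.468, 0.145, 0.168])]
bar side ((272.4385070800781, 213.50772094726562), (19.473453521728516, 37.210418701171875), 82.87498474121094)
tri (array([0.51349665, 0.13270386, 0.14638473]), np.float64(0.0009234755707901161))Traceback (most recent call last):
  File "<stdin>", line 12, in <module>
  File "h.py", line 15, in blob
    return max(cs,key=cv2.contourArea)
ValueError: max() iterable argument is empty
```

```bash
python3 - <<'E'
from h import *
t=get_image("top"); s=get_image("side")
for th in (30,22): 
    k=((t.max(2)<th)*255).astype(np.uint8)
    try:
        r=cv2.minAreaRect(blob(k,(240,240,310,325))); print(th,r,onz("top",r[0],.168).round(4))
    except Exception: pass
for y in (270,285,300): print(t.max(2)[y,258:296])
hsv=cv2.cvtColor(t,cv2.COLOR_RGB2HSV); print(t[274,229],t[330,308],t[300,340])
for (a,b) in(((229,274),(288,218)),((308,330),(231,248))): print(onz("top",a,.112).round(3),onz("side",b,.09).round(3))
for uv in((210,285),(348,285),(279,217),(279,356)): print(uv,onz("top",uv,.06).round(3))
a=cv2.resize(t[205:365,190:360],(638,600),interpolation=cv2.INTER_CUBIC)
cv2.imwrite("pics/crop1.png",a[:,:,::-1])
E
```

```text
30 ((274.5346374511719, 285.3465270996094), (47.36376953125, 17.512653350830078), 84.2894058227539) [0.5131 0.1338 0.168 ]
22 ((274.5, 309.0), (1.0, 0.0), 180.0) [0.4702 0.1346 0.168 ]
[ 87  97 101 106 111  70  33  25  27  26  27  28  27  28  27  26  24  19
  97 110 106 109 108 107 109 110 110 109 110 109 110 110 110 110 109 109
 111  99]
[ 94  96  96  95  98 101  66  32  22  25  24  27  25  26  26  27  27  28
  27  24  22  25  27  27  27  25  35  45  44  44  46  47  42  86  95  94
 105 108]
[106 108 106 109 111 108 107 107 107 108 108 108  51  21  25  27  27  27
  28  29  27  24  26  21  37  70  76 100 106 109 110 110 109 109 108 106
 107 106]
[148 141 117] [147 143 118] [111 109  99]
[0.538 0.23  0.112] [0.546 0.214 0.09 ]
[0.425 0.077 0.112] [0.423 0.071 0.09 ]
(210, 285) [0.517 0.281 0.06 ]
(348, 285) [ 0.509 -0.006  0.06 ]
(279, 217) [0.656 0.134 0.06 ]
(279, 356) [0.369 0.14  0.06 ]
```

View pics/crop1.png

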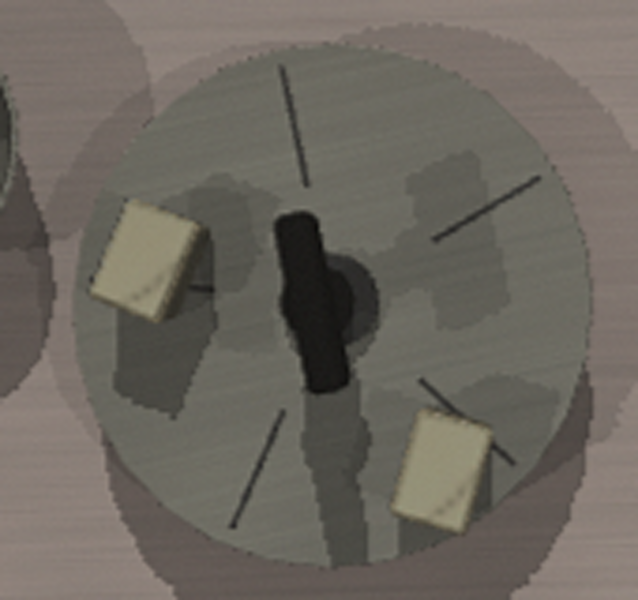

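The crop confirms the choice: a black bar centred on the disc, at crop (312,302), tilted about 10°. Pale blocks stand at crop (148,260) and (441,470). The disc centre comes to about (0.512, 0.137) with a diameter of 0.287 m, which agrees with the given size. The knob centre is about (0.513, 0.137) and the bar yaw about +9.5°.

I'll approach with a +175° wrist turn, so the clockwise turn has joint range left.

>>> {"api": "drive_tool", "payload": {
  "increments": [
    {"grip": -1,"tx": 0.1,"ty": 0.1,"tz": 0.1,"turn": 0.1},
    {"grip": -1,"tx": 0.2,"ty": 0.2,"tz": 0.2,"turn": 0.22},
    {"grip": -1,"tx": 0.28,"ty": 0.28,"tz": 0.2,"turn": 0.34},
    {"grip": -1,"tx": 0.36,"ty": 0.36,"tz": 0.2,"turn": 0.46},
    {"grip": -1,"tx": 0.44,"ty": 0.45,"tz": 0.2,"turn": 0.58},
    {"grip": -1,"tx": 0.52,"ty": 0.54,"tz": 0.2,"turn": 0.7},
    {"grip": -1,"tx": 0.6,"ty": 0.63,"tz": 0.2,"turn": 0.8},
    {"grip": -1,"tx": 0.66,"ty": 0.73,"tz": 0.2,"turn": 0.9},
    {"grip": -1,"tx": 0.71,"ty": 0.83,"tz": 0.2,"turn": 1},
    {"grip": -1,"tx": 0.74,"ty": 0.93,"tz": 0.2,"turn": 1},
    {"grip": -1,"tx": 0.74,"ty": 0.93,"tz": 0.2,"turn": 1},
    {"grip": -1,"tx": 0.74,"ty": 0.93,"tz": 0.2,"turn": 1}
  ],
  "newtons": 40
}}

```text
clock: 1.5
position: [0.4551, -0.2311, 0.2674]
ee_rot: [-2.494, -1.91, 0.001]
force: [0.2, -0.6, -0.7]
width: 1.0
```

```bash
cat > st.py <<'E'
from h import *
s=observe(); M=R.from_rotvec(s['ee_rot']).as_matrix()
print(s['clock'],s['joints'].round(2),s['position'].round(4),s['force'].round(1),s['ft_torque'].round(2),'jaw',np.degrees(np.arctan2(M[1,1],M[0,1])).round(2),'tilt',M[:,2].round(3),'w',s['width'])
E
python3 st.py
```

```text
1.5 [ 0.69  0.22 -0.39  1.7   0.09  1.24  0.01] [ 0.4551 -0.2311  0.2674] [ 0.2 -0.6 -0.7] [-0.04 -0.07 -0.02] jaw -15.12 tilt [-0. -0. -1.] w 0.9996814191928519
```

>>> {"api": "drive_tool", "payload": {
  "increments": [
    {"grip": -1,"tx": 0.02,"ty": 0.1,"turn": 0.12},
    {"grip": -1,"tx": 0.04,"ty": 0.2,"turn": 0.24},
    {"grip": -1,"tx": 0.06,"ty": 0.3,"turn": 0.36},
    {"grip": -1,"tx": 0.08,"ty": 0.4,"turn": 0.48},
    {"grip": -1,"tx": 0.1,"ty": 0.5,"turn": 0.6},
    {"grip": -1,"tx": 0.12,"ty": 0.6,"turn": 0.7},
    {"grip": -1,"tx": 0.13,"ty": 0.7,"turn": 0.8},
    {"grip": -1,"tx": 0.145,"ty": 0.8,"turn": 0.9},
    {"grip": -1,"tx": 0.145,"ty": 0.87,"turn": 1},
    {"grip": -1,"tx": 0.145,"ty": 0.92,"turn": 1},
    {"grip": -1,"tx": 0.145,"ty": 0.92,"turn": 1}
  ]
}}

```text
invalid input
```

>>> {"api": "drive_tool", "payload": {
  "increments": [
    {"grip": -1,"turn": 0.12},
    {"grip": -1,"turn": 0.24},
    {"grip": -1,"turn": 0.36},
    {"grip": -1,"turn": 0.48},
    {"grip": -1,"turn": 0.6},
    {"grip": -1,"turn": 0.72},
    {"grip": -1,"turn": 0.84},
    {"grip": -1,"turn": 0.91},
    {"grip": -1,"turn": 0.91},
    {"grip": -1,"turn": 0.91}
  ]
}}

```text
invalid input
```

```bash
python3 st.py; python3 - <<'E'
from h import *
t=get_image("top"); s=get_image("side")
o=np.hstack([cv2.resize(t[180:380,170:370],(400,400)),cv2.resize(s[130:290,190:350],(400,400))])
cv2.imwrite("pics/near.png",o[:,:,::-1])
E
```

```text
1.5 [ 0.69  0.22 -0.39  1.7   0.09  1.24  0.01] [ 0.4551 -0.2311  0.2674] [ 0.2 -0.6 -0.7] [-0.04 -0.07 -0.02] jaw -15.12 tilt [-0. -0. -1.] w 0.9996814191928519
```

View pics/near.png

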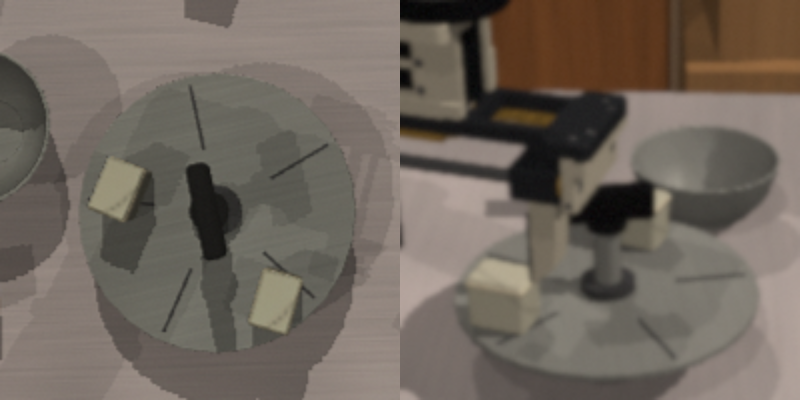

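Both moves were refused because every row needs all five fields, so the arm is still outside the table. The picture shows the scene untouched. I'll send the moves again.

>>> {"api": "drive_tool", "payload": {
  "increments": [
    {"grip": -1,"tx": 0.02,"ty": 0.1,"tz": 0,"turn": 0.12},
    {"grip": -1,"tx": 0.04,"ty": 0.2,"tz": 0,"turn": 0.24},
    {"grip": -1,"tx": 0.06,"ty": 0.3,"tz": 0,"turn": 0.36},
    {"grip": -1,"tx": 0.08,"ty": 0.4,"tz": 0,"turn": 0.48},
    {"grip": -1,"tx": 0.1,"ty": 0.5,"tz": 0,"turn": 0.6},
    {"grip": -1,"tx": 0.12,"ty": 0.6,"tz": 0,"turn": 0.7},
    {"grip": -1,"tx": 0.13,"ty": 0.7,"tz": 0,"turn": 0.8},
    {"grip": -1,"tx": 0.145,"ty": 0.8,"tz": 0,"turn": 0.9},
    {"grip": -1,"tx": 0.145,"ty": 0.87,"tz": 0,"turn": 1},
    {"grip": -1,"tx": 0.145,"ty": 0.92,"tz": 0,"turn": 1},
    {"grip": -1,"tx": 0.145,"ty": 0.92,"tz": 0,"turn": 1}
  ]
}}

```text
clock: 2.7
position: [0.5122, 0.136, 0.2671]
ee_rot: [-1.209, -2.899, -0.0]
force: [-0.3, 0.5, 0.0]
width: 0.999
```

>>> {"api": "drive_tool", "payload": {
  "increments": [
    {"grip": -1,"tx": 0,"ty": 0,"tz": 0,"turn": 0.12},
    {"grip": -1,"tx": 0,"ty": 0,"tz": 0,"turn": 0.24},
    {"grip": -1,"tx": 0,"ty": 0,"tz": 0,"turn": 0.36},
    {"grip": -1,"tx": 0,"ty": 0,"tz": 0,"turn": 0.48},
    {"grip": -1,"tx": 0,"ty": 0,"tz": 0,"turn": 0.6},
    {"grip": -1,"tx": 0,"ty": 0,"tz": 0,"turn": 0.72},
    {"grip": -1,"tx": 0,"ty": 0,"tz": 0,"turn": 0.84},
    {"grip": -1,"tx": 0,"ty": 0,"tz": 0,"turn": 0.91},
    {"grip": -1,"tx": 0,"ty": 0,"tz": 0,"turn": 0.91},
    {"grip": -1,"tx": 0,"ty": 0,"tz": 0,"turn": 0.91}
  ]
}}

```text
clock: 3.7
position: [0.5126, 0.1343, 0.2669]
ee_rot: [0.247, -3.131, 0.001]
force: [0.5, 0.7, 0.4]
width: 1.0
```

```bash
python3 st.py; python3 - <<'E'
from h import *
t=get_image("top"); s=get_image("side")
o=np.hstack([cv2.resize(t[180:380,170:370],(400,400)),cv2.resize(s[130:290,190:350],(400,400))])
cv2.imwrite("pics/near2.png",o[:,:,::-1])
E
```

```text
3.7 [ 0.35  0.37 -0.95  1.63  0.31  1.31  1.08] [0.5126 0.1343 0.2669] [0.5 0.7 0.4] [ 0.13 -0.13 -0.  ] jaw 99.02 tilt [-0.001 -0.001 -1.   ] w 0.9998979377596207
```

View pics/near2.png

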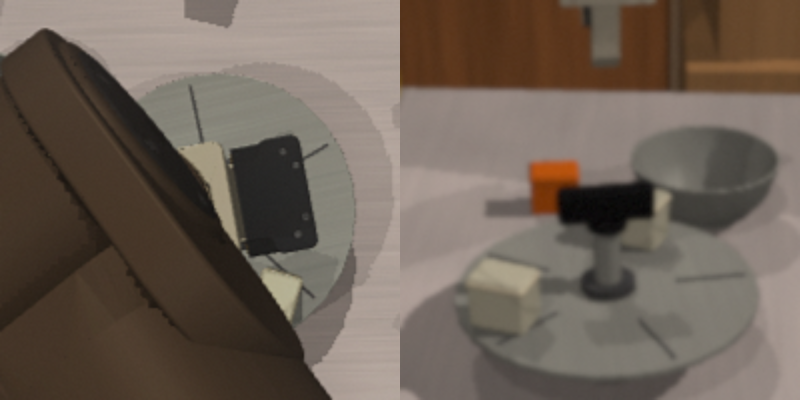

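The gripper sits directly above the bar in the side view (finger at 605, stem at 607), with the jaw at 99°. Next: descend and close.

>>> {"api": "drive_tool", "payload": {
  "increments": [
    {"grip": -1,"tx": 0,"ty": 0.006,"tz": -0.08,"turn": 0},
    {"grip": -1,"tx": 0,"ty": 0.006,"tz": -0.16,"turn": 0},
    {"grip": -1,"tx": 0,"ty": 0.006,"tz": -0.22,"turn": 0},
    {"grip": -1,"tx": 0,"ty": 0.006,"tz": -0.27,"turn": 0},
    {"grip": -1,"tx": 0,"ty": 0.006,"tz": -0.31,"turn": 0},
    {"grip": -1,"tx": 0,"ty": 0.006,"tz": -0.33,"turn": 0},
    {"grip": -1,"tx": 0,"ty": 0.006,"tz": -0.33,"turn": 0},
    {"grip": 1,"tx": 0,"ty": 0.006,"tz": -0.33,"turn": 0},
    {"grip": 1,"tx": 0,"ty": 0.006,"tz": -0.33,"turn": 0},
    {"grip": 1,"tx": 0,"ty": 0.006,"tz": -0.33,"turn": 0},
    {"grip": 1,"tx": 0,"ty": 0.006,"tz": -0.33,"turn": 0},
    {"grip": 1,"tx": 0,"ty": 0.006,"tz": -0.33,"turn": 0},
    {"grip": 1,"tx": 0,"ty": 0.006,"tz": -0.33,"turn": 0},
    {"grip": 1,"tx": 0,"ty": 0.006,"tz": -0.33,"turn": 0},
    {"grip": 1,"tx": 0,"ty": 0.006,"tz": -0.33,"turn": 0}
  ],
  "newtons": 45
}}

```text
clock: 5.3
position: [0.5124, 0.1375, 0.135]
ee_rot: [0.25, -3.131, 0.001]
force: [-0.5, -0.2, -0.2]
width: 0.353
```

```bash
python3 st.py
```

```text
5.3 [ 0.28  0.48 -0.89  1.82  0.43  1.04  0.96] [0.5124 0.1375 0.135 ] [-0.5 -0.2 -0.2] [ 0.15 -0.16  0.01] jaw 99.12 tilt [-0. -0. -1.] w 0.35274629386287215
```

>>> {"api": "drive_tool", "payload": {
  "increments": [
    {"grip": 1,"tx": 0,"ty": 0,"tz": 0,"turn": 0},
    {"grip": 1,"tx": 0,"ty": 0,"tz": 0,"turn": 0},
    {"grip": 1,"tx": 0,"ty": 0,"tz": 0,"turn": 0},
    {"grip": 1,"tx": 0,"ty": 0,"tz": 0,"turn": 0},
    {"grip": 1,"tx": 0,"ty": 0,"tz": 0,"turn": 0}
  ]
}}

```text
clock: 5.8
position: [0.5124, 0.1375, 0.135]
ee_rot: [0.25, -3.131, 0.001]
force: [-0.6, 0.2, -0.7]
width: 0.004
```

```bash
python3 st.py
```

```text
5.8 [ 0.28  0.48 -0.89  1.82  0.43  1.04  0.96] [0.5124 0.1375 0.135 ] [-0.6  0.2 -0.7] [ 0.1  -0.12 -0.01] jaw 99.12 tilt [-0. -0. -1.] w 0.004013479662592634
```

The fingers shut on nothing, so I need to look.

```bash
python3 - <<'E'
from h import *
t=get_image("top"); s=get_image("side")
o=np.hstack([cv2.resize(t[180:380,170:370],(400,400)),cv2.resize(s[150:290,200:340],(400,400),interpolation=cv2.INTER_CUBIC)])
cv2.imwrite("pics/near3.png",o[:,:,::-1]); print(proj("side",observe()['position']))
E
```

```text
[272.4009425  216.83216197]
```

View pics/near3.png

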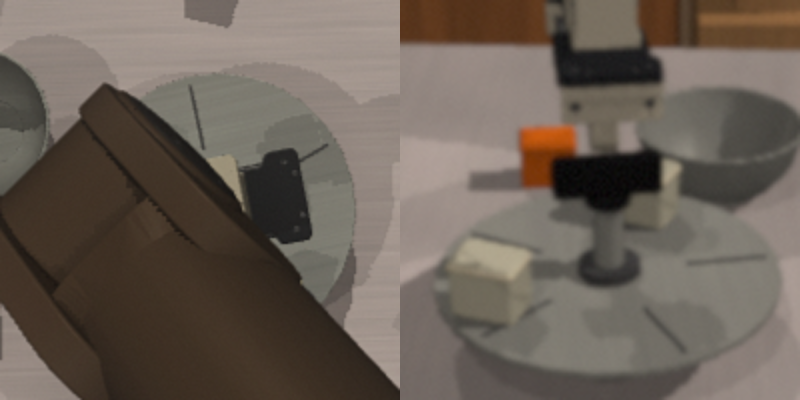

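```bash
python3 - <<'E'
from h import *
s=get_image("side")
cv2.imwrite("pics/z1.png",cv2.resize(s[150:240,230:320],(600,600),interpolation=cv2.INTER_CUBIC)[:,:,::-1])
f=lambda *p:((proj("side",p)-[230,150])*600/90).round(0)
print("tip open then",proj("side",(.52,.09,.267)),"(seen ~272,156)")
for z in(.135,.168,.201): print(z,f(.512,.137,z))
E
```

```text
tip open then [273.29032583 172.84433406] (seen ~272,156)
0.135 [281. 446.]
0.168 [279. 362.]
0.201 [277. 275.]
```

View pics/z1.png

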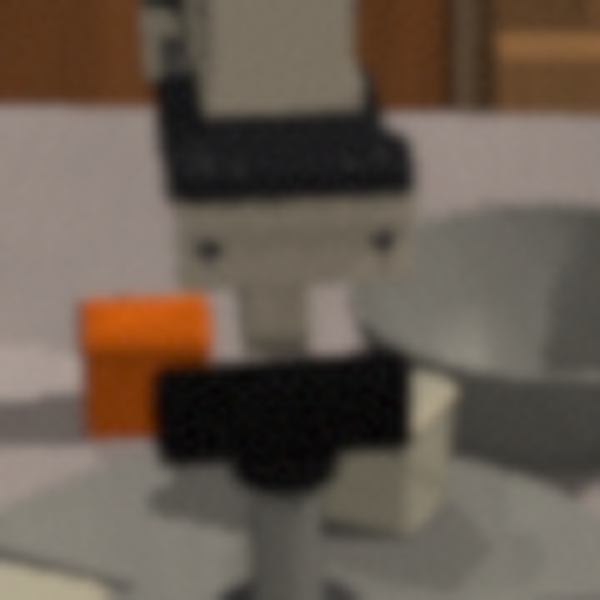

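Viewed: the shut fingertips end at crop row 353, just above the bar's top edge at 365. With the reported TCP (z=0.135) they should be at row 446. So the tips look about 36 mm higher than reported. The alternative, tips behind the bar, would put the gripper body's edge elsewhere in the top view. A gentle touch on the bar's top will settle it.

>>> {"api": "drive_tool", "payload": {
  "increments": [
    {"grip": 1,"tx": 0,"ty": 0,"tz": -0.005,"turn": 0},
    {"grip": 1,"tx": 0,"ty": 0,"tz": -0.01,"turn": 0},
    {"grip": 1,"tx": 0,"ty": 0,"tz": -0.01,"turn": 0}
  ]
}}

```text
clock: 6.25
position: [0.5122, 0.1373, 0.1306]
ee_rot: [0.25, -3.131, 0.001]
force: [0.6, -0.5, -0.3]
width: 0.006
```

```bash
python3 st.py
```

```text
6.25 [ 0.28  0.49 -0.88  1.82  0.44  1.04  0.95] [0.5122 0.1373 0.1306] [ 0.6 -0.5 -0.3] [ 0.1  -0.12  0.  ] jaw 99.12 tilt [-0.001 -0.001 -1.   ] w 0.00555210829786596
```

>>> {"api": "drive_tool", "payload": {
  "increments": [
    {"grip": 1,"tx": 0,"ty": 0,"tz": -0.005,"turn": 0},
    {"grip": 1,"tx": 0,"ty": 0,"tz": -0.008,"turn": 0},
    {"grip": 1,"tx": 0,"ty": 0,"tz": -0.008,"turn": 0}
  ]
}}

```text
clock: 6.55
position: [0.5125, 0.1376, 0.1289]
ee_rot: [-0.25, 3.131, -0.002]
force: [-5.4, -3.7, 18.2]
width: 0.002
```

```bash
python3 st.py; python3 - <<'E'
from h import *
s=get_image("side")
cv2.imwrite("pics/z2.png",cv2.resize(s[150:240,230:320],(600,600),interpolation=cv2.INTER_CUBIC)[:,:,::-1])
c=s[150:240,272]; print(c.max(1)[30:75])
E
```

```text
6.55 [ 0.28  0.49 -0.88  1.83  0.44  1.03  0.95] [0.5125 0.1376 0.1289] [-5.4 -3.7 18.2] [-0.6   1.06  0.06] jaw 99.12 tilt [ 0.    -0.001 -1.   ] w 0.002151030966788449
[ 22  31  62  93 108 108 108 105 105 108 110 111 112 111 110 107 105 106
 105 106 106 107 100  84  70  49  26  13  13  13  12  12  11  10  12  11
  12  11  11  11  12  15  16  26  50]
```

Contact came at reported z≈0.129 with 18 N upward. The reported TCP therefore reads about 39 mm below the true tips (bar top is 0.168), so the grasp belongs at reported z≈0.096. Next: raise, open, descend there and close gently.

>>> {"api": "drive_tool", "payload": {
  "increments": [
    {"grip": 1,"tx": 0,"ty": 0,"tz": 0.02,"turn": 0},
    {"grip": -0.6,"tx": 0,"ty": 0,"tz": 0.05,"turn": 0},
    {"grip": -0.6,"tx": 0,"ty": 0,"tz": 0.05,"turn": 0},
    {"grip": -0.6,"tx": 0,"ty": 0,"tz": 0.05,"turn": 0},
    {"grip": -0.6,"tx": 0,"ty": 0,"tz": 0.05,"turn": 0},
    {"grip": -0.6,"tx": 0,"ty": 0,"tz": 0.05,"turn": 0},
    {"grip": -0.6,"tx": 0,"ty": 0,"tz": 0.05,"turn": 0},
    {"grip": -0.6,"tx": 0,"ty": 0,"tz": 0.05,"turn": 0},
    {"grip": -0.6,"tx": 0,"ty": 0,"tz": 0.05,"turn": 0},
    {"grip": -0.6,"tx": 0,"ty": 0,"tz": 0.05,"turn": 0},
    {"grip": -0.6,"tx": 0,"ty": 0,"tz": 0.05,"turn": 0},
    {"grip": -0.6,"tx": 0,"ty": 0,"tz": 0.05,"turn": 0}
  ]
}}

```text
clock: 7.8
position: [0.5125, 0.1376, 0.1489]
ee_rot: [-0.25, 3.131, -0.002]
force: [0.6, 0.3, 0.2]
width: 0.798
```

>>> {"api": "drive_tool", "payload": {
  "increments": [
    {"grip": -0.6,"tx": 0,"ty": 0,"tz": -0.02,"turn": 0},
    {"grip": -0.6,"tx": 0,"ty": 0,"tz": -0.04,"turn": 0},
    {"grip": -0.6,"tx": 0,"ty": 0,"tz": -0.06,"turn": 0}
  ]
}}

```text
clock: 8.1
position: [0.5123, 0.1374, 0.1239]
ee_rot: [0.25, -3.131, 0.002]
force: [0.7, 0.3, 0.4]
width: 0.801
```

```bash
python3 st.py
```

```text
8.1 [ 0.27  0.5  -0.88  1.83  0.44  1.02  0.95] [0.5123 0.1374 0.1239] [0.7 0.3 0.4] [ 0.06 -0.13  0.02] jaw 99.12 tilt [-0.    -0.001 -1.   ] w 0.801424032915718
```

Below the contact height with no force, so the jaws straddle the bar. Next: go down to 0.097, then close.

>>> {"api": "drive_tool", "payload": {
  "increments": [
    {"grip": -0.6,"tx": 0,"ty": 0,"tz": -0.03,"turn": 0},
    {"grip": -0.6,"tx": 0,"ty": 0,"tz": -0.067,"turn": 0},
    {"grip": -0.6,"tx": 0,"ty": 0,"tz": -0.067,"turn": 0},
    {"grip": 1,"tx": 0,"ty": 0,"tz": -0.067,"turn": 0},
    {"grip": 1,"tx": 0,"ty": 0,"tz": -0.067,"turn": 0},
    {"grip": 1,"tx": 0,"ty": 0,"tz": -0.067,"turn": 0},
    {"grip": 1,"tx": 0,"ty": 0,"tz": -0.067,"turn": 0},
    {"grip": 1,"tx": 0,"ty": 0,"tz": -0.067,"turn": 0},
    {"grip": 1,"tx": 0,"ty": 0,"tz": -0.067,"turn": 0},
    {"grip": 1,"tx": 0,"ty": 0,"tz": -0.067,"turn": 0},
    {"grip": 1,"tx": 0,"ty": 0,"tz": -0.067,"turn": 0},
    {"grip": 1,"tx": 0,"ty": 0,"tz": -0.067,"turn": 0},
    {"grip": 1,"tx": 0,"ty": 0,"tz": -0.067,"turn": 0},
    {"grip": 1,"tx": 0,"ty": 0,"tz": -0.067,"turn": 0}
  ],
  "newtons": 15
}}

```text
clock: 9.5
position: [0.5124, 0.1372, 0.0972]
ee_rot: [0.249, -3.131, 0.003]
force: [-1.5, -1.5, 2.7]
width: 0.216
```

```bash
python3 st.py
```

```text
9.5 [ 0.25  0.53 -0.86  1.86  0.48  0.97  0.92] [0.5124 0.1372 0.0972] [-1.5 -1.5  2.7] [-0.18 -0.1   0.06] jaw 99.1 tilt [-0.    -0.002 -1.   ] w 0.2159604064509395
```

Gripped: the opening is 0.216, i.e. 20 mm, and side forces are small. Next: firm the grip and pull up 26 mm.

>>> {"api": "drive_tool", "payload": {
  "increments": [
    {"grip": 1,"tx": 0,"ty": 0,"tz": 0,"turn": 0},
    {"grip": 1,"tx": 0,"ty": 0,"tz": 0,"turn": 0},
    {"grip": 1,"tx": 0,"ty": 0,"tz": 0.015,"turn": 0},
    {"grip": 1,"tx": 0,"ty": 0,"tz": 0.03,"turn": 0},
    {"grip": 1,"tx": 0,"ty": 0,"tz": 0.045,"turn": 0},
    {"grip": 1,"tx": 0,"ty": 0,"tz": 0.06,"turn": 0},
    {"grip": 1,"tx": 0,"ty": 0,"tz": 0.065,"turn": 0},
    {"grip": 1,"tx": 0,"ty": 0,"tz": 0.065,"turn": 0}
  ],
  "newtons": 50
}}

```text
clock: 10.3
position: [0.5124, 0.1372, 0.1239]
ee_rot: [-0.249, 3.131, -0.003]
force: [-1.4, -1.7, 2.9]
width: 0.216
```

```bash
python3 st.py; python3 - <<'E'
from h import *
s=get_image("side"); m=((s.max(2)<45)*255).astype(np.uint8)
for x in(258,265,272,280,287): 
    r=np.where(m[190:230,x])[0]+190; print(x,r.min() if len(r) else None,r.max() if len(r) else None)
E
```

```text
10.3 [ 0.27  0.5  -0.88  1.83  0.44  1.02  0.94] [0.5124 0.1372 0.1239] [-1.4 -1.7  2.9] [-0.04  0.09 -0.04] jaw 99.1 tilt [ 0.    -0.002 -1.   ] w 0.21582379503793722
258 199 208
265 199 210
272 210 213
280 198 206
287 198 205
```

The bar has risen about 10 px in the side view, so the knob is up roughly 26 mm. Next: turn clockwise 43° (0.75 rad), just short of the earliest dip.

>>> {"api": "drive_tool", "payload": {
  "increments": [
    {"grip": 1,"tx": 0,"ty": 0,"tz": 0,"turn": -0.01},
    {"grip": 1,"tx": 0,"ty": 0,"tz": 0,"turn": -0.03},
    {"grip": 1,"tx": 0,"ty": 0,"tz": 0,"turn": -0.06},
    {"grip": 1,"tx": 0,"ty": 0,"tz": 0,"turn": -0.1},
    {"grip": 1,"tx": 0,"ty": 0,"tz": 0,"turn": -0.145},
    {"grip": 1,"tx": 0,"ty": 0,"tz": 0,"turn": -0.19},
    {"grip": 1,"tx": 0,"ty": 0,"tz": 0,"turn": -0.235},
    {"grip": 1,"tx": 0,"ty": 0,"tz": 0,"turn": -0.28},
    {"grip": 1,"tx": 0,"ty": 0,"tz": 0,"turn": -0.325},
    {"grip": 1,"tx": 0,"ty": 0,"tz": 0,"turn": -0.37},
    {"grip": 1,"tx": 0,"ty": 0,"tz": 0,"turn": -0.415},
    {"grip": 1,"tx": 0,"ty": 0,"tz": 0,"turn": -0.46},
    {"grip": 1,"tx": 0,"ty": 0,"tz": 0,"turn": -0.505},
    {"grip": 1,"tx": 0,"ty": 0,"tz": 0,"turn": -0.55},
    {"grip": 1,"tx": 0,"ty": 0,"tz": 0,"turn": -0.595},
    {"grip": 1,"tx": 0,"ty": 0,"tz": 0,"turn": -0.64},
    {"grip": 1,"tx": 0,"ty": 0,"tz": 0,"turn": -0.68},
    {"grip": 1,"tx": 0,"ty": 0,"tz": 0,"turn": -0.705},
    {"grip": 1,"tx": 0,"ty": 0,"tz": 0,"turn": -0.715},
    {"grip": 1,"tx": 0,"ty": 0,"tz": 0,"turn": -0.715}
  ]
}}

```text
clock: 12.35
position: [0.5126, 0.1389, 0.1238]
ee_rot: [-0.914, -3.005, -0.001]
force: [1.6, 4.9, -6.7]
width: 0.216
```

```bash
python3 st.py
```

```text
12.35 [ 0.15  0.44 -0.69  1.84  0.33  0.98  0.29] [0.5126 0.1389 0.1238] [ 1.6  4.9 -6.7] [ 1.02 -0.66  0.1 ] jaw 56.16 tilt [-0.  0. -1.] w 0.21592827012794844
```

>>> {"api": "drive_tool", "payload": {
  "increments": [
    {"grip": 1,"tx": 0,"ty": -0.003,"tz": -0.012,"turn": 0},
    {"grip": 1,"tx": 0,"ty": -0.003,"tz": -0.024,"turn": 0},
    {"grip": 1,"tx": 0,"ty": -0.003,"tz": -0.03,"turn": 0},
    {"grip": 1,"tx": 0,"ty": -0.003,"tz": -0.03,"turn": 0}
  ]
}}

```text
clock: 12.75
position: [0.5129, 0.1389, 0.1124]
ee_rot: [0.914, 3.005, 0.003]
force: [-1.5, 4.2, 7.1]
width: 0.215
```

```bash
python3 st.py
```

```text
12.75 [ 0.15  0.45 -0.69  1.85  0.35  0.95  0.28] [0.5129 0.1389 0.1124] [-1.5  4.2  7.1] [0.77 0.58 0.08] jaw 56.17 tilt [ 0.001  0.002 -1.   ] w 0.215032573402597
```

>>> {"api": "drive_tool", "payload": {
  "increments": [
    {"grip": 1,"tx": 0,"ty": 0,"tz": -0.005,"turn": 0},
    {"grip": 1,"tx": 0,"ty": 0,"tz": -0.005,"turn": 0}
  ]
}}

```text
clock: 12.95
position: [0.513, 0.1389, 0.1119]
ee_rot: [0.914, 3.004, 0.002]
force: [-7.4, -1.9, 23.6]
width: 0.216
```

```bash
python3 st.py
```

```text
12.95 [ 0.14  0.45 -0.69  1.85  0.35  0.95  0.28] [0.513  0.1389 0.1119] [-7.4 -1.9 23.6] [-0.45  1.78  0.1 ] jaw 56.14 tilt [ 0.002  0.001 -1.   ] w 0.21637483013972492
```

The ledge is felt: z stops at 0.112, 23.6 N. Next: drag along the ledge with light downward pressure in steps of about 0.05 rad, watching for a dip.

>>> {"api": "drive_tool", "payload": {
  "increments": [
    {"grip": 1,"tx": 0,"ty": 0,"tz": -0.003,"turn": -0.015},
    {"grip": 1,"tx": 0,"ty": 0,"tz": -0.003,"turn": -0.03},
    {"grip": 1,"tx": 0,"ty": 0,"tz": -0.003,"turn": -0.05},
    {"grip": 1,"tx": 0,"ty": 0,"tz": -0.003,"turn": -0.05}
  ]
}}

```text
clock: 13.35
position: [0.5131, 0.139, 0.1119]
ee_rot: [0.995, 2.977, 0.001]
force: [-6.6, 0.2, 20.8]
width: 0.215
```

>>> {"api": "drive_tool", "payload": {
  "increments": [
    {"grip": 1,"tx": 0,"ty": 0,"tz": -0.003,"turn": -0.015},
    {"grip": 1,"tx": 0,"ty": 0,"tz": -0.003,"turn": -0.03},
    {"grip": 1,"tx": 0,"ty": 0,"tz": -0.003,"turn": -0.05},
    {"grip": 1,"tx": 0,"ty": 0,"tz": -0.003,"turn": -0.05}
  ]
}}

```text
clock: 13.75
position: [0.5132, 0.1392, 0.1121]
ee_rot: [1.074, 2.948, 0.001]
force: [-5.4, -0.6, 20.2]
width: 0.215
```

```bash
python3 st.py
```

```text
13.75 [ 0.12  0.45 -0.66  1.86  0.34  0.95  0.19] [0.5132 0.1392 0.1121] [-5.4 -0.6 20.2] [-0.1   1.63 -0.58] jaw 49.95 tilt [ 0.004 -0.001 -1.   ] w 0.21498981709489887
```

>>> {"api": "drive_tool", "payload": {
  "increments": [
    {"grip": 1,"tx": -0.001,"ty": -0.002,"tz": -0.003,"turn": -0.015},
    {"grip": 1,"tx": -0.001,"ty": -0.002,"tz": -0.003,"turn": -0.03},
    {"grip": 1,"tx": -0.001,"ty": -0.002,"tz": -0.003,"turn": -0.05},
    {"grip": 1,"tx": -0.001,"ty": -0.002,"tz": -0.003,"turn": -0.05}
  ]
}}

```text
clock: 14.15
position: [0.5133, 0.1392, 0.112]
ee_rot: [1.153, 2.917, 0.003]
force: [-4.3, 1.9, 16.9]
width: 0.216
```

>>> {"api": "drive_tool", "payload": {
  "increments": [
    {"grip": 1,"tx": -0.001,"ty": -0.002,"tz": -0.003,"turn": -0.015},
    {"grip": 1,"tx": -0.001,"ty": -0.002,"tz": -0.003,"turn": -0.03},
    {"grip": 1,"tx": -0.001,"ty": -0.002,"tz": -0.003,"turn": -0.05},
    {"grip": 1,"tx": -0.001,"ty": -0.002,"tz": -0.003,"turn": -0.05}
  ]
}}

```text
clock: 14.55
position: [0.5135, 0.1393, 0.1121]
ee_rot: [1.229, 2.884, 0.005]
force: [-2.5, 2.5, 16.2]
width: 0.216
```

```bash
python3 st.py
```

```text
14.55 [ 0.11  0.44 -0.63  1.86  0.32  0.94  0.09] [0.5135 0.1393 0.1121] [-2.5  2.5 16.2] [0.32 1.3  0.23] jaw 43.84 tilt [ 0.007  0.    -1.   ] w 0.2157262075983722
```

>>> {"api": "drive_tool", "payload": {
  "increments": [
    {"grip": 1,"tx": -0.001,"ty": -0.002,"tz": -0.004,"turn": -0.015},
    {"grip": 1,"tx": -0.001,"ty": -0.002,"tz": -0.004,"turn": -0.03},
    {"grip": 1,"tx": -0.001,"ty": -0.002,"tz": -0.004,"turn": -0.05},
    {"grip": 1,"tx": -0.001,"ty": -0.002,"tz": -0.004,"turn": -0.05}
  ]
}}

```text
clock: 14.95
position: [0.5137, 0.1394, 0.112]
ee_rot: [1.305, 2.849, 0.006]
force: [-3.4, 2.6, 19.6]
width: 0.219
```

>>> {"api": "drive_tool", "payload": {
  "increments": [
    {"grip": 1,"tx": -0.001,"ty": -0.002,"tz": -0.004,"turn": -0.015},
    {"grip": 1,"tx": -0.001,"ty": -0.002,"tz": -0.004,"turn": -0.03},
    {"grip": 1,"tx": -0.001,"ty": -0.002,"tz": -0.004,"turn": -0.05},
    {"grip": 1,"tx": -0.001,"ty": -0.002,"tz": -0.004,"turn": -0.05}
  ]
}}

```text
clock: 15.35
position: [0.5139, 0.1395, 0.1116]
ee_rot: [1.381, 2.812, 0.009]
force: [-1.9, 3.0, 15.0]
width: 0.213
```

```bash
python3 st.py
```

```text
15.35 [ 0.09  0.43 -0.61  1.87  0.31  0.93 -0.  ] [0.5139 0.1395 0.1116] [-1.9  3.  15. ] [ 0.38  1.29 -0.69] jaw 37.69 tilt [ 0.011  0.001 -1.   ] w 0.21318168270515253
```

A slight drop (0.1116, lower force) suggests a dip may be starting. Smaller steps with a bit more press now.

>>> {"api": "drive_tool", "payload": {
  "increments": [
    {"grip": 1,"tx": -0.001,"ty": -0.002,"tz": -0.005,"turn": -0.01},
    {"grip": 1,"tx": -0.001,"ty": -0.002,"tz": -0.005,"turn": -0.025},
    {"grip": 1,"tx": -0.001,"ty": -0.002,"tz": -0.005,"turn": -0.025}
  ]
}}

```text
clock: 15.65
position: [0.5141, 0.1395, 0.1115]
ee_rot: [1.419, 2.791, 0.011]
force: [-4.3, 1.9, 23.9]
width: 0.218
```

>>> {"api": "drive_tool", "payload": {
  "increments": [
    {"grip": 1,"tx": -0.001,"ty": -0.002,"tz": -0.005,"turn": -0.01},
    {"grip": 1,"tx": -0.001,"ty": -0.002,"tz": -0.005,"turn": -0.025},
    {"grip": 1,"tx": -0.001,"ty": -0.002,"tz": -0.005,"turn": -0.025}
  ]
}}

```text
clock: 15.95
position: [0.5142, 0.1396, 0.1109]
ee_rot: [1.456, 2.77, 0.012]
force: [-2.5, 3.0, 18.1]
width: 0.216
```

```bash
python3 st.py
```

```text
15.95 [ 0.08  0.43 -0.59  1.87  0.3   0.92 -0.05] [0.5142 0.1396 0.1109] [-2.5  3.  18.1] [ 0.15  1.75 -0.37] jaw 34.54 tilt [ 0.014  0.001 -1.   ] w 0.21646866940813195
```

>>> {"api": "drive_tool", "payload": {
  "increments": [
    {"grip": 1,"tx": -0.001,"ty": -0.002,"tz": -0.005,"turn": -0.01},
    {"grip": 1,"tx": -0.001,"ty": -0.002,"tz": -0.005,"turn": -0.025},
    {"grip": 1,"tx": -0.001,"ty": -0.002,"tz": -0.005,"turn": -0.025}
  ]
}}

```text
clock: 16.25
position: [0.5142, 0.1397, 0.1092]
ee_rot: [1.495, 2.749, 0.015]
force: [3.6, 6.4, -2.6]
width: 0.22
```

>>> {"api": "drive_tool", "payload": {
  "increments": [
    {"grip": 1,"tx": -0.001,"ty": -0.002,"tz": -0.005,"turn": -0.01},
    {"grip": 1,"tx": -0.001,"ty": -0.002,"tz": -0.005,"turn": -0.025},
    {"grip": 1,"tx": -0.001,"ty": -0.002,"tz": -0.005,"turn": -0.025}
  ]
}}

```text
clock: 16.55
position: [0.5142, 0.1397, 0.107]
ee_rot: [1.532, 2.729, 0.017]
force: [3.1, 5.4, -0.0]
width: 0.215
```

```bash
python3 st.py
```

```text
16.55 [ 0.07  0.43 -0.58  1.88  0.3   0.91 -0.1 ] [0.5142 0.1397 0.107 ] [ 3.1  5.4 -0. ] [ 0.72  0.28 -0.37] jaw 31.36 tilt [ 0.016  0.003 -1.   ] w 0.21524619549282056
```

The knob now sinks freely at about 1.18 rad, so this is the notch. Push down to home.

>>> {"api": "drive_tool", "payload": {
  "increments": [
    {"grip": 1,"tx": -0.002,"ty": -0.003,"tz": -0.008,"turn": 0},
    {"grip": 1,"tx": -0.002,"ty": -0.003,"tz": -0.016,"turn": 0},
    {"grip": 1,"tx": -0.002,"ty": -0.003,"tz": -0.022,"turn": 0},
    {"grip": 1,"tx": -0.002,"ty": -0.003,"tz": -0.022,"turn": 0}
  ]
}}

```text
clock: 16.95
position: [0.5144, 0.1398, 0.0984]
ee_rot: [1.534, 2.727, 0.021]
force: [4.3, 6.1, 0.5]
width: 0.215
```

```bash
python3 st.py
```

```text
16.95 [ 0.07  0.44 -0.57  1.89  0.31  0.88 -0.11] [0.5144 0.1398 0.0984] [4.3 6.1 0.5] [ 1.    0.27 -0.54] jaw 31.3 tilt [ 0.017  0.006 -1.   ] w 0.21488529709344797
```

>>> {"api": "drive_tool", "payload": {
  "increments": [
    {"grip": 1,"tx": -0.002,"ty": -0.003,"tz": -0.004,"turn": 0},
    {"grip": 1,"tx": -0.002,"ty": -0.003,"tz": -0.007,"turn": 0},
    {"grip": 1,"tx": -0.002,"ty": -0.003,"tz": -0.007,"turn": 0}
  ]
}}

```text
clock: 17.25
position: [0.5146, 0.1399, 0.0969]
ee_rot: [1.534, 2.726, 0.025]
force: [-1.4, 4.6, 15.1]
width: 0.218
```

```bash
python3 st.py
```

```text
17.25 [ 0.07  0.44 -0.57  1.89  0.31  0.88 -0.11] [0.5146 0.1399 0.0969] [-1.4  4.6 15.1] [ 0.33  1.18 -0.37] jaw 31.25 tilt [ 0.02   0.007 -1.   ] w 0.2178911304308576
```

>>> {"api": "drive_tool", "payload": {
  "increments": [
    {"grip": 1,"tx": -0.002,"ty": -0.003,"tz": -0.005,"turn": 0},
    {"grip": 1,"tx": -0.002,"ty": -0.003,"tz": -0.006,"turn": 0},
    {"grip": 1,"tx": -0.002,"ty": -0.003,"tz": -0.006,"turn": 0}
  ]
}}

```text
clock: 17.55
position: [0.5149, 0.1399, 0.0969]
ee_rot: [1.535, 2.723, 0.028]
force: [-4.8, 2.4, 28.4]
width: 0.218
```

```bash
python3 st.py
```

```text
17.55 [ 0.07  0.44 -0.57  1.89  0.31  0.87 -0.12] [0.5149 0.1399 0.0969] [-4.8  2.4 28.4] [-0.08  2.22 -0.38] jaw 31.2 tilt [ 0.023  0.008 -1.   ] w 0.21790363048907246
```

Firm stop at z=0.0969 under 28 N, essentially the starting home height of 0.0972. Next: ease off, open and rise.

>>> {"api": "drive_tool", "payload": {
  "increments": [
    {"grip": 1,"tx": 0,"ty": 0,"tz": 0,"turn": 0},
    {"grip": -0.4,"tx": 0,"ty": 0,"tz": 0,"turn": 0},
    {"grip": -0.4,"tx": 0,"ty": 0,"tz": 0,"turn": 0},
    {"grip": -0.4,"tx": 0,"ty": 0,"tz": 0,"turn": 0},
    {"grip": -0.4,"tx": 0,"ty": 0,"tz": 0,"turn": 0},
    {"grip": -0.4,"tx": 0,"ty": 0,"tz": 0,"turn": 0},
    {"grip": -0.4,"tx": 0,"ty": 0,"tz": 0,"turn": 0},
    {"grip": -0.4,"tx": 0,"ty": 0,"tz": 0,"turn": 0},
    {"grip": -0.4,"tx": 0,"ty": 0,"tz": 0,"turn": 0}
  ]
}}

```text
clock: 18.45
position: [0.5149, 0.1399, 0.0969]
ee_rot: [1.534, 2.723, 0.028]
force: [0.4, -0.5, 0.1]
width: 0.7
```

```bash
python3 st.py
```

```text
18.45 [ 0.07  0.44 -0.57  1.89  0.31  0.87 -0.12] [0.5149 0.1399 0.0969] [ 0.4 -0.5  0.1] [-0.04 -0.07  0.03] jaw 31.2 tilt [ 0.023  0.008 -1.   ] w 0.699865205323183
```

Released with no force. Next: rise 140 mm, then back away to the right to clear the view.

>>> {"api": "drive_tool", "payload": {
  "increments": [
    {"grip": -0.4,"tx": 0,"ty": 0,"tz": 0.05,"turn": 0},
    {"grip": -0.4,"tx": 0,"ty": 0,"tz": 0.12,"turn": 0},
    {"grip": -0.4,"tx": 0,"ty": 0,"tz": 0.2,"turn": 0},
    {"grip": -0.4,"tx": 0,"ty": 0,"tz": 0.28,"turn": 0},
    {"grip": -0.4,"tx": 0,"ty": 0,"tz": 0.35,"turn": 0},
    {"grip": -0.4,"tx": 0,"ty": -0.05,"tz": 0.4,"turn": 0},
    {"grip": -0.4,"tx": 0,"ty": -0.15,"tz": 0.4,"turn": 0},
    {"grip": -0.4,"tx": 0,"ty": -0.25,"tz": 0.4,"turn": 0},
    {"grip": -0.4,"tx": 0,"ty": -0.35,"tz": 0.4,"turn": 0},
    {"grip": -0.4,"tx": 0,"ty": -0.45,"tz": 0.4,"turn": 0},
    {"grip": -0.4,"tx": 0,"ty": -0.55,"tz": 0.4,"turn": 0},
    {"grip": -0.4,"tx": 0,"ty": -0.65,"tz": 0.4,"turn": 0},
    {"grip": -0.4,"tx": 0,"ty": -0.75,"tz": 0.4,"turn": 0},
    {"grip": -0.4,"tx": 0,"ty": -0.85,"tz": 0.4,"turn": 0},
    {"grip": -0.4,"tx": 0,"ty": -0.92,"tz": 0.4,"turn": 0},
    {"grip": -0.4,"tx": 0,"ty": -0.96,"tz": 0.4,"turn": 0},
    {"grip": -0.4,"tx": 0,"ty": -0.96,"tz": 0.4,"turn": 0}
  ]
}}

```text
clock: 20.15
position: [0.5144, -0.2462, 0.2564]
ee_rot: [1.539, 2.721, 0.027]
force: [-0.7, 1.1, 0.6]
width: 0.698
```

```bash
python3 st.py; python3 - <<'E'
from h import *
t=get_image("top"); s=get_image("side")
o=np.hstack([cv2.resize(t[180:380,110:310],(400,400)),cv2.resize(s[150:290,200:340],(400,400),interpolation=cv2.INTER_CUBIC)])
cv2.imwrite("pics/end.png",o[:,:,::-1])
k=((t.max(2)<30)*255).astype(np.uint8); r=cv2.minAreaRect(blob(k,(240,250,310,320))); print(r)
E
```

```text
20.15 [ 0.69  0.32 -0.44  1.59  0.13  1.24  0.77] [ 0.5144 -0.2462  0.2564] [-0.7  1.1  0.6] [-0.01 -0.03  0.02] jaw 31.01 tilt [ 0.022  0.008 -1.   ] w 0.6982495169233108
((273.3171081542969, 286.42608642578125), (18.525405883789062, 48.43069839477539), 48.57633590698242)
```

View pics/end.png

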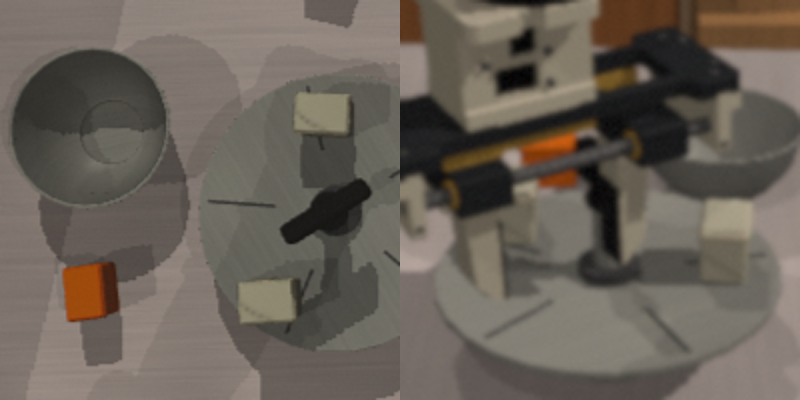

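The bar has turned, both blocks stand on the turntable (crop (322,113) and (268,301)), and bowl and orange block are unmoved. One cheap check that the knob is truly home: touch the bar's top with shut fingers again and compare with the first contact (0.129 at 18 N).

>>> {"api": "drive_tool", "payload": {
  "increments": [
    {"grip": 1,"tx": 0,"ty": 0.1,"tz": 0,"turn": 0},
    {"grip": 1,"tx": 0,"ty": 0.2,"tz": 0,"turn": 0},
    {"grip": 1,"tx": 0,"ty": 0.3,"tz": 0,"turn": 0},
    {"grip": 1,"tx": 0,"ty": 0.4,"tz": 0,"turn": 0},
    {"grip": 1,"tx": 0,"ty": 0.5,"tz": 0,"turn": 0},
    {"grip": 1,"tx": 0,"ty": 0.6,"tz": 0,"turn": 0},
    {"grip": 1,"tx": -0.005,"ty": 0.7,"tz": 0,"turn": 0},
    {"grip": 1,"tx": -0.005,"ty": 0.8,"tz": 0,"turn": 0},
    {"grip": 1,"tx": -0.005,"ty": 0.88,"tz": 0,"turn": 0},
    {"grip": 1,"tx": -0.005,"ty": 0.96,"tz": 0,"turn": 0},
    {"grip": 1,"tx": -0.005,"ty": 0.96,"tz": -0.1,"turn": 0},
    {"grip": 1,"tx": -0.005,"ty": 0.96,"tz": -0.18,"turn": 0},
    {"grip": 1,"tx": -0.005,"ty": 0.96,"tz": -0.24,"turn": 0},
    {"grip": 1,"tx": -0.005,"ty": 0.96,"tz": -0.28,"turn": 0},
    {"grip": 1,"tx": -0.005,"ty": 0.96,"tz": -0.3,"turn": 0},
    {"grip": 1,"tx": -0.005,"ty": 0.96,"tz": -0.3,"turn": 0}
  ]
}}

```text
clock: 21.85
position: [0.5119, 0.1427, 0.1364]
ee_rot: [1.531, 2.727, 0.029]
force: [0.1, -0.3, 0.8]
width: 0.003
```

```bash
python3 st.py
```

```text
21.85 [ 0.09  0.39 -0.6   1.85  0.27  0.96 -0.08] [0.5119 0.1427 0.1364] [ 0.1 -0.3  0.8] [ 0.   -0.12  0.01] jaw 31.4 tilt [ 0.021  0.009 -1.   ] w 0.003107842507986999
```

>>> {"api": "drive_tool", "payload": {
  "increments": [
    {"grip": 1,"tx": 0,"ty": -0.012,"tz": 0,"turn": 0},
    {"grip": 1,"tx": 0,"ty": -0.012,"tz": -0.01,"turn": 0},
    {"grip": 1,"tx": 0,"ty": -0.012,"tz": -0.016,"turn": 0},
    {"grip": 1,"tx": 0,"ty": -0.012,"tz": -0.02,"turn": 0},
    {"grip": 1,"tx": 0,"ty": -0.012,"tz": -0.022,"turn": 0},
    {"grip": 1,"tx": 0,"ty": -0.012,"tz": -0.022,"turn": 0}
  ]
}}

```text
clock: 22.45
position: [0.5122, 0.1378, 0.129]
ee_rot: [1.53, 2.726, 0.029]
force: [-4.4, -2.4, 15.2]
width: 0.005
```

```bash
python3 st.py
```

```text
22.45 [ 0.09  0.4  -0.6   1.86  0.27  0.94 -0.08] [0.5122 0.1378 0.129 ] [-4.4 -2.4 15.2] [-0.61  0.97  0.03] jaw 31.38 tilt [ 0.022  0.009 -1.   ] w 0.004823648961916479
```

Same height (0.1290 at 15 N, against 0.1289 at 18 N before): the knob is fully home. Next: rise clear and hand in.

>>> {"api": "drive_tool", "payload": {
  "increments": [
    {"grip": 1,"tx": 0,"ty": 0,"tz": 0.03,"turn": 0},
    {"grip": 1,"tx": 0,"ty": 0,"tz": 0.1,"turn": 0},
    {"grip": 1,"tx": 0,"ty": 0,"tz": 0.2,"turn": 0},
    {"grip": 1,"tx": 0,"ty": 0,"tz": 0.3,"turn": 0},
    {"grip": 1,"tx": 0,"ty": 0,"tz": 0.35,"turn": 0},
    {"grip": 1,"tx": 0,"ty": 0,"tz": 0.35,"turn": 0},
    {"grip": 1,"tx": 0,"ty": 0,"tz": 0.35,"turn": 0}
  ]
}}

```text
clock: 23.15
position: [0.5123, 0.1379, 0.2692]
ee_rot: [1.53, 2.725, 0.03]
force: [-0.3, -0.6, -1.2]
width: 0.004
```

```bash
python3 st.py; python3 - <<'E'
from h import *
s=get_image("side"); cv2.imwrite("pics/fin.png",s[100:380,150:450,::-1])
print(sign_off())
E
```

```text
23.15 [ 0.14  0.27 -0.63  1.66  0.17  1.24  0.02] [0.5123 0.1379 0.2692] [-0.3 -0.6 -1.2] [ 0.01 -0.11  0.05] jaw 31.38 tilt [ 0.023  0.009 -1.   ] w 0.003987156567885897
the job is handed in; nothing more can be done
None
```

View pics/fin.png

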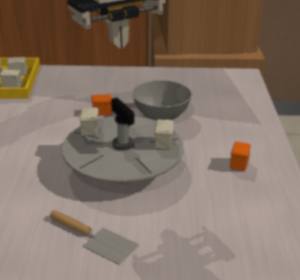

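The turntable is at its next stop and the knob is fully down and released. I handed the job in at about 23 s of the 58 s allowed. I pulled the knob up about 26 mm, turned it clockwise to about 1.18 rad where the hidden notch let it sink, and pushed it home.

**Last checks:**
- **Knob home:** it stopped firmly at 28 N at reported height 0.0969, against 0.0972 when first gripped. Touching the bar's top again gave 0.1290, against 0.1289 before the job.
- **Scene:** both blocks stand on the turntable, and the bowl and spatula look unmoved. The gripper was clear, with about 1 N on the sensor.

**What disagreed:**
- **Height reading:** the reported tool height was about 39 mm below the true fingertips. My first grasp therefore closed on air just above the bar. I found this from the side picture and a light touch, then corrected for it.
- **Ledge height:** the ledge was felt about 1 mm lower than the given 16 mm.
- **Lock:** I did not twist the turntable to test it. That it is locked rests on the knob being fully down.

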